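Tip a tall measuring cylinder over the ledge of the draining stand

TASK

Put the tall measuring cylinder with the blue foot to drain: tip it to lean on the draining stand's higher bar, the one with yellow pins, its foot on the bench on the open side away from the lower bar, and let go. Then grip it again below its middle and finish the tip, so that it lies on both bars between the pins, mouth over the lower bar and foot out in front of the higher one, and let go. Leave the orange-footed and the short blue-footed cylinders standing where they are.

Things in the scene. Friction and masses are not known exactly. Their poses are not given: they have to be found in the camera images.
- blue_tall: Tall measuring cylinder: white barrel 40 mm in diameter, blue foot disc 72 mm wide, 12 thick, blue band at mouth, 300 mm tall, 0.14-0.28 kg, centre of mass 130 mm up. Origin: centre of the foot's underside; z along the barrel to the mouth. Starts upright. Stood at the stand's x = -148 mm and tipped about its foot's edge, it meets the ledge near 45 degrees and stays; lying, foot at x = -100, it balances.
- stand: Fixed draining stand. Origin on the bench under the higher bar (ledge), x in the tip direction, z up. Black bars 16 mm thick, 200 long, along y: ledge at x = 0, top 130 mm up; lower bar at x = 130, top 115 up. Posts at y = +-95. Pins 10 mm thick at y = +-39, rising 37 above each bar: yellow on the ledge, green on the lower. Tray 25 mm high, x 50 to 220; runners x -30 to 230. Bench before the ledge free.
- orange_tall: Another measuring cylinder of the same shape and size as the tall blue one but with an orange foot and band; leave it. Origin at the centre of the foot's underside, z up.
- blue_short: A short measuring cylinder with a blue foot, 160 mm tall, barrel 28 mm and foot 56 mm in diameter; leave it. Origin at the centre of the foot's underside, z up.

How it is judged (in metres and radians):
On the way, in this order (a step that is already met when the one before it is completed fails the run):
1. the tall blue cylinder leans on the stand, tilted 25 to 65 degrees, foot on the bench in front of the higher bar and within 80 mm of the middle line, at rest and let go (angle between blue_tall's own z axis and vertical between 0.436 and 1.134 rad and height (world z) of blue_tall below 0.045 m and x of blue_tall in the frame of stand below -0.06 m and y of blue_tall in the frame of stand between -0.08 and 0.08 m and contact force between blue_tall and stand above 0.1 N and contact force between blue_tall and the arm below 0.05 N and contact force between blue_tall and the fingers below 0.05 N and linear speed of blue_tall below 0.03 m/s), for 0.2 s.
2. it is gripped again below its middle (contact force between blue_tall and the fingers above 1 N and z of the grasp point in the frame of blue_tall below 0.15 m and distance between the grasp point and blue_tall below 0.17 m), for 0.1 s.
At the end, for the whole second after the job is handed in: The tall blue cylinder lies at rest, let go, on both bars: axis within 17 degrees of the tip direction, mouth 2 to 11 degrees below level, underside of the foot in front of the higher bar by 20 to 160 mm, within 45 mm of the middle line, its centre 130 to 190 mm up (angle between blue_tall's own z axis and vertical between 1.6 and 1.77 rad and x of blue_tall in the frame of stand between -0.16 and -0.02 m and y of blue_tall in the frame of stand between -0.045 and 0.045 m and z of blue_tall in the frame of stand between 0.13 and 0.19 m and angle between the z axis of blue_tall and the x axis of stand, either way round below 0.3 rad and contact force between blue_tall and stand above 0.3 N and linear speed of blue_tall below 0.02 m/s); the robot touches nothing.
It fails at once if the orange-footed cylinder is shifted more than 30 mm or knocked over (distance of orange_tall from where it was at the start of the episode above 0.03 m or angle between orange_tall's own z axis and vertical above 0.5 rad).
It fails at once if the short blue-footed cylinder is shifted more than 30 mm or knocked over (distance of blue_short from where it was at the start of the episode above 0.03 m or angle between blue_short's own z axis and vertical above 0.5 rad).
It also fails if it takes over 51 s, if anything falls off the work surface, if the arm or the gripper's body presses on something with over 40 N, if the wrist force passes 120 N, or if a joint passes its speed limit or range.

ROBOT

A 6-joint arm with a two-finger parallel gripper is mounted at the origin on the work surface. World frame = base frame: x ahead of the robot, y to its left, z up, the work surface at z = 0. Lengths are in m, angles in degrees, forces in N, time in s.
With the tool pointing down it reaches from about 0.375 to 0.975 m from the base axis. Payload 3.8 kg.
Tool frame: the origin (TCP) lies at the very end of the fingers, on their centre line; the grasp point (between the pads) lies 19 mm behind it; z points along the fingers, x is the direction in which the jaws open and shut, and the axes are right-handed (so a half turn about z gives the same grasp; the last joint's range is limited). The gripper opens to 88 mm and grips with 3 to 60 N. Pads are 18 mm wide; open, the fingers measure 123 mm over their backs; the gripper's body (75 mm by 187 mm) begins 45 mm behind the grasp point.
Start: joints at [62.745, 15.12, 91.902, -0, 72.978, -2.114], TCP at [0.287, 0.611, 0.239] pointing down, gripper open.
Joint ranges: [-150.88, 150.88], [-54.13, 125.18], [17.81, 147.31], [-75.09, 255.09], [0, 152.58], [-146.25, 146.25]. Speed limits (degrees/s): [147.25, 147.25, 180, 180, 180, 180].

INTERFACE

Orientations are given as [roll, pitch, yaw] about the fixed x, y, z axes, in that order (R = Rz(yaw) Ry(pitch) Rx(roll)).
In Python, from workcell import sense, imaging, close_job gives the robot as it stands.
- The arm moves only by the tool send_rows, never from a script. Its argument "targets" is a list of rows, each a list of 7 numbers: the shift along the tool's x, y, z in cm, then the turn, a rotation vector about the tool's x, y, z in degrees, then the opening, from 0 (shut) to 1 (fully open). In form: [[tx, ty, tz, ax, ay, az, grip], ...]. A call has 1 to 12 rows; each row shifts and turns the pose as measured when the row begins, along the tool's axes as they then stand; what a row does not reach is not made up. A row lasts 1/12 s, in which the tool goes at most 41.7 mm and 7.16 degrees, less where a joint would pass 70% of its speed; a pose out of reach is approached as far as the arm can. A call with a gripper value outside its range is refused whole. The fingers move at their own pace and stop on an object; the grip force is fixed at half the most. Time passes only in rows, so rows that do not move let the fingers close. It gives the time, the measured TCP pose, the force and the opening at its end, in the units of the state.
- sense(): the state, without advancing time (a new reading comes with each control period).
- imaging.snapshot(name): name is "scene" or "side" or "wrist"; returns the picture (420x560x3 uint8, red, green, blue); there is no depth.
- imaging.camera_info(name): a dict with "camera_matrix" (3x3 intrinsics, pixels), "rvec" (rotation vector, rad) and "tvec" (3), from world to camera coordinates, as OpenCV has them. Camera axes: x right, y down, z forward; pixel columns grow to the right and rows downward; lengths in m; the calibration is good to about 2 mm. A picture is of the moment at which its call begins: read the wrist's pose just before it. camera_info takes no time and is no camera call; for the wrist camera it gives the pose at the moment of the call.
- close_job(): hands the job in, once; it reports no verdict.
The state is a dict: "time_s": time; "q": joint angles; "qvel": joint speeds; "joint_torque": joint torques, N m; "tcp_pos": TCP position; "tool_rot": TCP orientation; "wrist_force": force on the tool from outside, world axes, zero at the start; "torque": the same for the moment, N m; "opening": finger opening in m.
Only numpy, scipy, OpenCV 4.12 (cv2) and the standard library are available. Lean on these libraries where they do the work, as an engineer would, in place of code of your own. Each camera call takes 0.05 s, during which the arm holds its last target.

## Working session

There is one attempt and no reset: what is moved stays moved. The work goes in short steps, Python scripts to look and compute and a tool call to move; the robot and the scene stay as the last step left them, time stands still between calls to the robot, and variables do not carry over. Pictures are saved under pics/ and viewed, and the job is handed in when it is done.

Besides the shell and the picture viewer there is one more tool, called in YAML: its name, and indented under it one key for each argument. send_rows: Moves the arm, as the interface text tells. Its arguments: {"type":"object","properties":{"targets":{"type":"array"}},"required":["targets"]}

```bash
mkdir -p pics
python3 - <<'E'
from workcell import sense, imaging
import cv2
print(sense())
for n in("scene","side","wrist"):
    im=imaging.snapshot(n); cv2.imwrite(f"pics/{n}0.png",im[:,:,::-1]); print(n,imaging.camera_info(n))
E
```

```text
{'time_s': 0.0, 'q': array([ 6.27429305e+01,  1.51701055e+01,  9.19799517e+01, -2.24148615e-03,
        7.29760314e+01, -2.11628688e+00]), 'qvel': array([ 0.0145896 ,  0.06169629, -0.01452475, -0.07734382, -0.15847853,
       -0.07948189]), 'joint_torque': array([-4.28813883e-04, -5.02132988e+01, -3.56872201e+01,  7.28322496e-02,
        2.97672220e-02, -1.75746150e-04]), 'tcp_pos': array([0.2864865 , 0.6104203 , 0.23738912]), 'tool_rot': array([-1.79997484e+02,  1.26081709e-01,  6.48598788e+01]), 'wrist_force': array([ 0.40604379, -0.1639302 , -0.71865481]), 'torque': array([ 0.05246209,  0.05354371, -0.0376936 ]), 'opening': 0.08784612617761406}
scene {'camera_matrix': array([[408.92818525,   0.        , 283.52047917],
       [  0.        , 408.92818525, 211.60362421],
       [  0.        ,   0.        ,   1.        ]]), 'rvec': array([ 1.36168914,  2.13413044, -0.91875227]), 'tvec': array([ 0.32881413, -0.33020143,  1.29999506])}
side {'camera_matrix': array([[382.47802202,   0.        , 282.62038817],
       [  0.        , 382.47802202, 210.01570036],
       [  0.        ,   0.        ,   1.        ]]), 'rvec': array([ 1.97242796,  1.00779129, -0.50276338]), 'tvec': array([-0.30998475, -0.29603421,  1.37539728])}
wrist {'camera_matrix': array([[307.04888895,   0.        , 278.43518441],
       [  0.        , 307.04888895, 209.02027356],
       [  0.        ,   0.        ,   1.        ]]), 'rvec': array([-2.42628295, -1.54055737, -0.23433294]), 'tvec': array([-0.67305471, -0.0411209 ,  0.39131033])}
```

View pics/scene0.png

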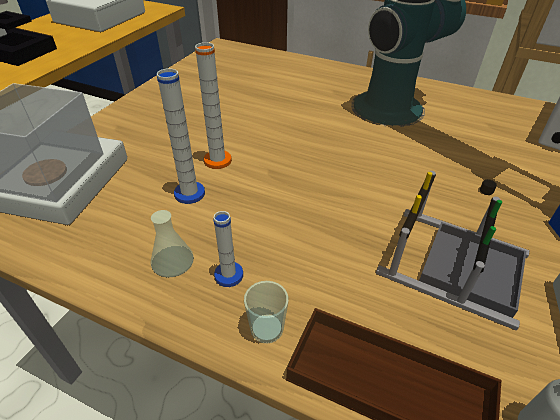

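View pics/side0.png

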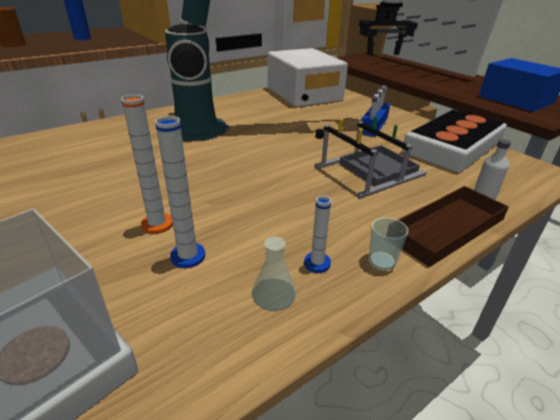

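View pics/wrist0.png

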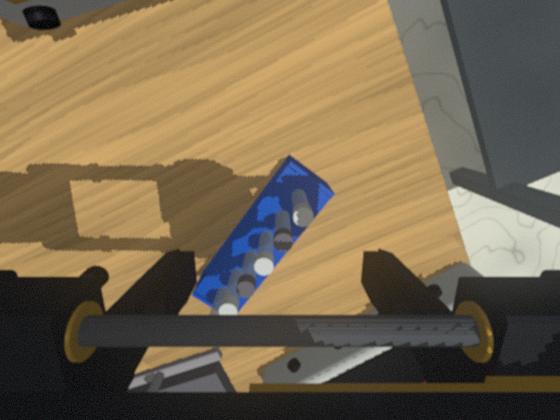

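Scene view: blue_tall has its foot at (189,192) and its mouth at (168,75). Orange is at (218,159), the short cylinder at (228,275), yellow pins near (430,180)/(417,203), and green pins at (496,208)/(488,236). Side view: foot at (188,255), mouth at (168,125), stand at right. Next I'll segment by colour.

```bash
cat > h.py <<'E'
import numpy as np, cv2
from workcell import sense, imaging
def cam(n):
    c=imaging.camera_info(n);R=cv2.Rodrigues(c["rvec"])[0];return c["camera_matrix"],R,c["tvec"]
def ray(n,uv):
    K,R,t=cam(n);d=R.T@np.linalg.inv(K)@np.array([uv[0],uv[1],1.]);return -R.T@t,d/np.linalg.norm(d)
def onz(n,uv,z):
    o,d=ray(n,uv);return o+d*(z-o[2])/d[2]
def tri(a,b):
    A=np.zeros((3,3));B=np.zeros(3);L=[]
    for n,uv in(a,b):
        o,d=ray(n,uv);P=np.eye(3)-np.outer(d,d);A+=P;B+=P@o;L.append((o,d))
    p=np.linalg.solve(A,B);return p,[float(np.linalg.norm(np.cross(d,p-o))) for o,d in L]
def proj(n,p):
    c=imaging.camera_info(n);return cv2.projectPoints(np.array(p,float).reshape(-1,1,3),c["rvec"],c["tvec"],c["camera_matrix"],None)[0].reshape(-1,2)
E
python3 - <<'E'
from h import *
R={"yellow":((22,150,90),(32,255,255)),"green":((40,120,50),(80,255,255)),"blue":((105,170,80),(125,255,255)),"orange":((3,200,150),(14,255,255))}
for n in("scene","side"):
    im=cv2.imread(f"pics/{n}0.png");h=cv2.cvtColor(im,cv2.COLOR_BGR2HSV)
    for k,(a,b) in R.items():
        m=cv2.inRange(h,a,b);N,l,s,c=cv2.connectedComponentsWithStats(m)
        for i in range(1,N):
            if s[i,4]>8: print(n,k,s[i],c[i].round(1))
    x=(360,150,190,190) if n=="scene" else (300,80,150,130)
    cv2.imwrite(f"pics/{n}0z.png",cv2.resize(im[x[1]:x[1]+x[3],x[0]:x[0]+x[2]],None,fx=3,fy=3,interpolation=2) if n=="scene" else cv2.resize(im[x[1]:x[1]+x[3],x[0]:x[0]+x[2]],None,fx=4,fy=4))
E
```

```text
scene yellow [423 172   9  18  86] [427.2 180.4]
scene yellow [412 195  10  18  97] [416.5 203.4]
scene green [490 200  12  18 100] [495.6 208.4]
scene green [483 226  13  19 117] [489.2 234.8]
scene blue [159  72  17   5  59] [166.9  74.1]
scene blue [160  76  19   8  50] [168.9  80.9]
scene blue [174 182  30  21 230] [191.3 194.6]
scene blue [215 214  13   7  62] [221.3 217.3]
scene blue [216 223  12   4  19] [222.1 225.3]
scene blue [214 263  29  24 278] [230.5 276.7]
scene blue [215 265   5   7  10] [217.2 267.6]
scene orange [198  46  13   3  33] [204.1  46.9]
scene orange [204 151  27  15 146] [219.2 160.2]
side yellow [338 119   5  13  45] [340.2 124.8]
side yellow [358 128   5  15  46] [359.6 135.1]
side green [373 116   4  13  24] [374.3 122.5]
side green [392 125   5  13  28] [394.4 131.4]
side blue [68  1  5  8 16] [70.2  5.1]
side blue [71 11  7 12 30] [73.5 17.7]
side blue [72 23 10 16 59] [76.9 30.7]
side blue [489  59  71  19 653] [528.   67.4]
side blue [386 104   4   4  10] [387.4 105. ]
side blue [376 108  12  22 127] [381.4 115.7]
side blue [362 114  12  11  64] [367.1 119. ]
side blue [161 120  14   4  31] [167.1 121.6]
side blue [160 129  14   2  24] [166.1 129.4]
side blue [319 200   9   2  16] [323.  200.5]
side blue [320 207   8   2  10] [323.5 207.2]
side blue [175 244  29  23 239] [192.5 258.2]
side blue [172 248   5   5  15] [174.2 250.3]
side blue [305 254   6   7  26] [307.7 257. ]
side blue [309 256  21  16 149] [321.4 265.6]
side orange [148 214  24  17 133] [162.2 224.1]
```

View pics/scene0z.png

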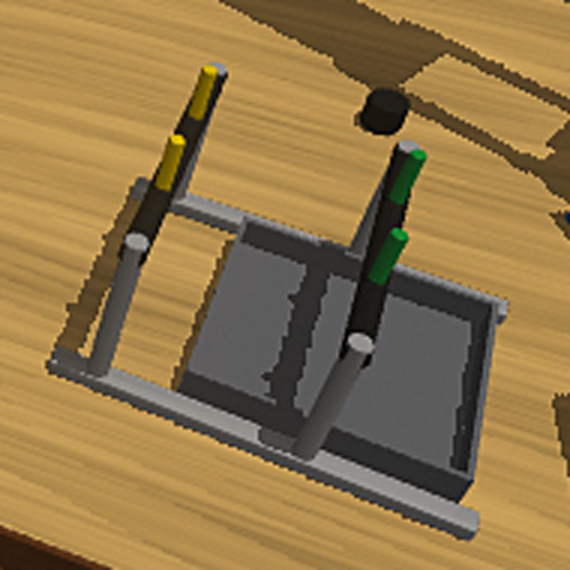

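View pics/side0z.png

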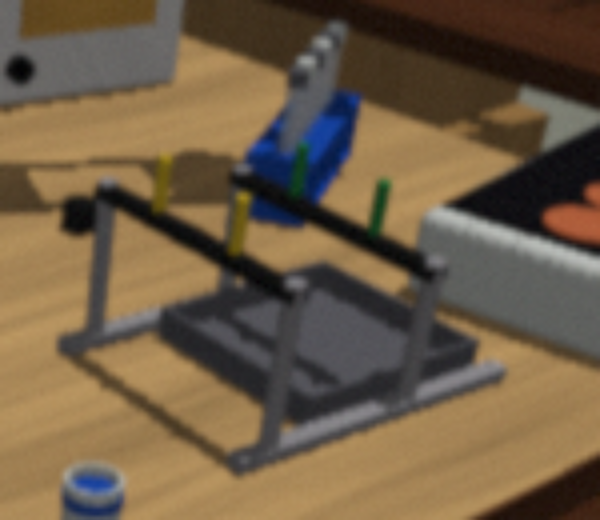

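Run:
```python
from h import *
np.set_printoptions(precision=4,suppress=True)
sc=[(429.7,172.7),(419,196),(498.7,201),(493.3,227.3)];sd=[(341.3,119.3),(360.8,128.8),(375.3,116.5),(395.5,125.3)]
P=[]
for i in range(4):
    z=.167 if i<2 else .152
    a,b=onz("scene",sc[i],z),onz("side",sd[i],z);t=tri(("scene",sc[i]),("side",sd[i]));print(a,b,t)
    P.append((a+b)/2)
P=np.array(P);Y=(P[0]+P[1])/2;G=(P[2]+P[3])/2
x=(G-Y)[:2];print("Y",Y,"G",G,np.linalg.norm(x),"yaw",np.degrees(np.arctan2(x[1],x[0])))
d=(P[0]-P[1])[:2]+(P[2]-P[3])[:2];print("bar dir",np.degrees(np.arctan2(d[1],d[0])),np.linalg.norm(P[0]-P[1]),np.linalg.norm(P[2]-P[3]))
# cylinders: hull of foot
def fit(n,mask_rng,box,z):
    im=cv2.imread(f"pics/{n}0.png");h=cv2.cvtColor(im,cv2.COLOR_BGR2HSV);m=cv2.inRange(h,*mask_rng)
    mm=np.zeros_like(m);x0,y0,x1,y1=box;mm[y0:y1,x0:x1]=m[y0:y1,x0:x1]
    pts=cv2.findNonZero(mm);hull=cv2.convexHull(pts)
    # hull centroid ~ mid-height of foot
    M=cv2.moments(hull);c=(M["m10"]/M["m00"],M["m01"]/M["m00"]);return c
B=((102,120,50),(128,255,255));O=((3,170,100),(14,255,255))
for nm,rng,bs,bd in(("tall",B,(168,178,212,206),(168,240,210,270)),("short",B,(208,258,248,290),(300,250,335,275)),("orange",O,(200,145,236,170),(135,210,180,235))):
    a=fit("scene",rng,bs,0);b=fit("side",rng,bd,0);print(nm,a,b,onz("scene",a,.006),onz("side",b,.006))
a=fit("scene",B,(155,68,182,78),0);print("mouth",a,onz("scene",a,.3),onz("side",(167.5,123.5),.3))
```

```text
[0.5299 0.1827 0.167 ] [0.5367 0.1778 0.167 ] (array([0.5307, 0.1829, 0.1656]), [0.00162798704029635, 0.0016279870402962757])
[0.6077 0.1774 0.167 ] [0.6118 0.1737 0.167 ] (array([0.6078, 0.1775, 0.1658]), [0.0010417804345932407, 0.001041780434593291])
[0.5395 0.3116 0.152 ] [0.5465 0.3034 0.152 ] (array([0.5383, 0.3122, 0.1491]), [0.0015980976315893534, 0.0015980976315894061])
[0.6162 0.3075 0.152 ] [0.6221 0.2997 0.152 ] (array([0.615 , 0.3081, 0.1492]), [0.0014804158627348646, 0.0014804158627346067])
Y [0.5715 0.1779 0.167 ] G [0.5811 0.3056 0.152 ] 0.12801538290099165 yaw 85.72316852729482
bar dir 176.76322456030022 0.076587673614181 0.07624486745864442
tall (189.15428380187416, 192.4949799196787) (187.25776312173673, 255.31657048639735) [ 0.6251 -0.3227  0.006 ] [ 0.6261 -0.3263  0.006 ]
short (228.33489974937342, 274.1823308270677) (316.9685863874345, 262.37914485165794) [ 0.798  -0.1152  0.006 ] [ 0.7988 -0.1184  0.006 ]
orange (217.247816091954, 159.33471264367816) (156.58968926553672, 223.2468220338983) [ 0.4809 -0.333   0.006 ] [ 0.4821 -0.3359  0.006 ]
mouth (164.46732026143792, 73.2037037037037) [ 0.6271 -0.3274  0.3   ] [ 0.6401 -0.3301  0.3   ]
```

Stand origin ≈ (0.570, 0.180) with its x-axis yaw ≈ 86.3°. blue_tall is at ≈ (0.6255, -0.3245). I'll raise the arm and turn the jaws first.

send_rows:
  targets:
    - [0, 0, -1.4, 0, 0, 6.9, 1]
    - [0, 0, -1.4, 0, 0, 6.9, 1]
    - [0, 0, -1.4, 0, 0, 6.9, 1]
    - [0, 0, -1.4, 0, 0, 6.9, 1]
    - [0, 0, -1.4, 0, 0, 6.9, 1]
    - [0, 0, -1.4, 0, 0, 6.9, 1]
    - [0, 0, -1.4, 0, 0, 6.9, 1]
    - [0, 0, -1.4, 0, 0, 6.9, 1]
    - [0, 0, -1.4, 0, 0, 6.9, 1]
    - [0, 0, -1.4, 0, 0, 6.9, 1]

```text
time_s: 0.98
tcp_pos: [0.2846, 0.6069, 0.3713]
tool_rot: [178.8, 0.5, -6.6]
wrist_force: [0.8, 0.3, -0.3]
opening: 0.0879
```

```bash
cat >> h.py <<'E'
from scipy.spatial.transform import Rotation as Ro
np.set_printoptions(precision=3,suppress=True)
def delta(p,rpy):
    s=sense();R=Ro.from_euler("xyz",s["tool_rot"],degrees=True);T=Ro.from_euler("xyz",rpy,degrees=True)
    d=R.inv().apply(np.array(p)-s["tcp_pos"])*100;r=(R.inv()*T).as_rotvec(degrees=True)
    n=max(np.linalg.norm(d)/4.0,np.linalg.norm(r)/7.0)
    print("t",s["time_s"],"q",s["q"],"shift cm",d,"turn",r,"rows>=",n)
E
python3 -c "
from h import *
delta([.6255,-.24,.37],[180,0,-3.7])"
```

```text
t 0.9833 q [62.745 12.744 81.138 -0.    87.443 69.373] shift cm [43.64  80.173  1.507] turn [ 1.228  0.498 -2.928] rows>= 22.8233073004212
```

send_rows:
  targets:
    - [1.75, 3.2, 0.06, 0.1, 0, -0.25, 1]
    - [1.75, 3.2, 0.06, 0.1, 0, -0.25, 1]
    - [1.75, 3.2, 0.06, 0.1, 0, -0.25, 1]
    - [1.75, 3.2, 0.06, 0.1, 0, -0.25, 1]
    - [1.75, 3.2, 0.06, 0.1, 0, -0.25, 1]
    - [1.75, 3.2, 0.06, 0.1, 0, -0.25, 1]
    - [1.75, 3.2, 0.06, 0.1, 0, -0.25, 1]
    - [1.75, 3.2, 0.06, 0.1, 0, -0.25, 1]
    - [1.75, 3.2, 0.06, 0.1, 0, -0.25, 1]
    - [1.75, 3.2, 0.06, 0.1, 0, -0.25, 1]
    - [1.75, 3.2, 0.06, 0.1, 0, -0.25, 1]
    - [1.75, 3.2, 0.06, 0.1, 0, -0.25, 1]

```text
time_s: 1.98
tcp_pos: [0.4593, 0.1952, 0.3639]
tool_rot: [-179.7, 0.5, -3.1]
wrist_force: [0.7, 1.0, 0.0]
opening: 0.0877
```

```bash
python3 -c "
from h import *
delta([.6255,-.24,.37],[180,0,-3.7])"
```

```text
t 1.9833 q [ 19.857  -7.059 102.568   0.462  84.87   22.911] shift cm [18.943 42.558 -0.988] turn [-0.273  0.53   0.603] rows>= 11.648545776163848
```

send_rows:
  targets:
    - [1.7, 3.6, -0.1, 0, 0, 0, 1]
    - [1.7, 3.6, -0.1, 0, 0, 0, 1]
    - [1.7, 3.6, -0.1, 0, 0, 0, 1]
    - [1.7, 3.6, -0.1, 0, 0, 0, 1]
    - [1.7, 3.6, -0.1, 0, 0, 0, 1]
    - [1.7, 3.6, -0.1, 0, 0, 0, 1]
    - [1.7, 3.6, -0.1, 0, 0, 0, 1]
    - [1.7, 3.6, -0.1, 0, 0, 0, 1]
    - [1.7, 3.6, -0.1, 0, 0, 0, 1]
    - [1.7, 3.6, -0.1, 0, 0, 0, 1]
    - [1.7, 3.6, -0.1, 0, 0, 0, 1]

```text
time_s: 2.9
tcp_pos: [0.6258, -0.2313, 0.3679]
tool_rot: [-179.6, 0.7, -3.1]
wrist_force: [0.3, 0.4, -0.3]
opening: 0.088
```

```bash
python3 -c "
from h import *
print(sense()['tcp_pos'],sense()['tool_rot'])
im=imaging.snapshot('wrist');cv2.imwrite('pics/w1.png',im[:,:,::-1])
im=imaging.snapshot('scene');cv2.imwrite('pics/s1.png',im[:,:,::-1])
print(proj('wrist',[[.6255,-.3245,.3]]))
delta([.6255,-.3245,.35],[180,0,-3.7])"
```

```text
[ 0.626 -0.231  0.368] [-179.606    0.677   -3.132]
[[285.496 325.246]]
t 3.0 q [-22.706  12.306  82.23    0.019  86.309 -19.286] shift cm [0.478 8.953 1.51 ] turn [-0.295  0.791  0.279] rows>= 2.272939497797391
```

View pics/w1.png

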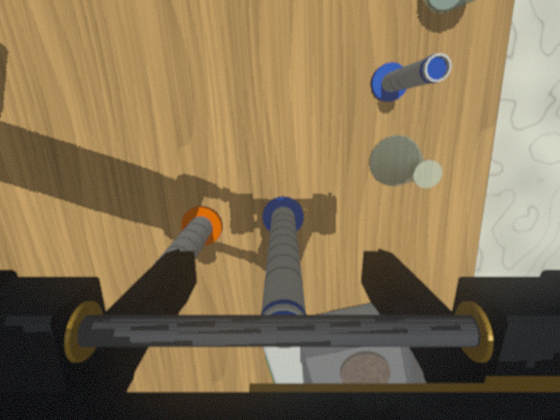

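View pics/s1.png

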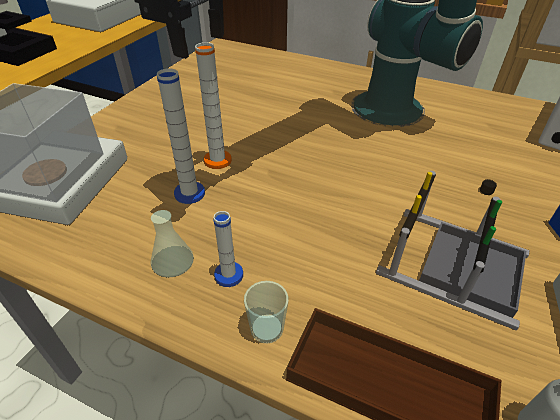

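Wrist view: the blue foot is at (283,214) and the mouth band at (284,312), which agrees with the estimate (285). The cylinder lies on the jaw centre line, so I'll go over it and then down.

send_rows:
  targets:
    - [0.1, 2.2, 0.3, 0, 0.2, 0, 1]
    - [0.1, 2.2, 0.3, 0, 0.2, 0, 1]
    - [0.1, 2.2, 0.3, 0, 0.2, 0, 1]
    - [0.1, 2.2, 0.3, 0, 0.2, 0, 1]
    - [0, 0, 0, 0, 0, 0, 1]

```text
time_s: 3.42
tcp_pos: [0.6244, -0.3246, 0.3491]
tool_rot: [-179.4, 0.2, -3.4]
wrist_force: [-0.0, 1.0, -1.9]
opening: 0.0883
```

```bash
python3 -c "
from h import *
for uv in ((283,214),):print(onz('wrist',uv,.01))
delta([.6255,-.3245,.244],[180,0,-3.7])"
```

```text
[ 0.625 -0.406  0.01 ]
t 3.4167 q [-29.682  16.136  79.223   0.397  85.089 -26.288] shift cm [ 0.147  0.09  10.509] turn [-0.552  0.229  0.271] rows>= 2.6275423628111816
```

send_rows:
  targets:
    - [0.02, 0, 1.7, -0.1, 0, 0, 1]
    - [0.02, 0, 1.8, -0.1, 0, 0, 1]
    - [0.02, 0, 1.8, -0.1, 0, 0, 1]
    - [0.02, 0, 1.8, -0.1, 0, 0, 1]
    - [0.02, 0, 1.8, -0.1, 0, 0, 1]
    - [0, 0, 1.6, 0, 0, 0, 1]
    - [0, 0, 0, 0, 0, 0, 1]

```text
time_s: 4.0
tcp_pos: [0.6247, -0.317, 0.2413]
tool_rot: [-179.7, 0.2, -3.4]
wrist_force: [0.4, 1.4, -1.4]
opening: 0.088
```

```bash
python3 -c "
from h import *
for n in ('scene','side'):
  im=imaging.snapshot(n);cv2.imwrite(f'pics/{n}2.png',im[:,:,::-1])
a=cv2.imread('pics/scene2.png')[0:220,100:300];b=cv2.imread('pics/side2.png')[60:280,80:280]
cv2.imwrite('pics/c2.png',cv2.resize(np.hstack([a,b]),None,fx=2,fy=2))
delta([.6255,-.3245,.244],[180,0,-3.7])"
```

```text
t 4.1 q [-29.031  17.846  87.785   0.164  74.37  -25.655] shift cm [-0.025  0.656  0.096] turn [-0.143 -0.066  0.28 ] rows>= 0.1658326327796922
```

View pics/c2.png

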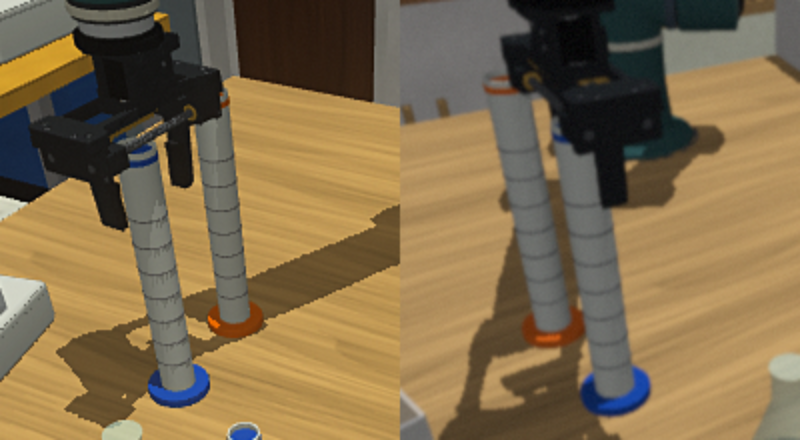

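The fingers straddle the barrel just below the band. The TCP sits about 7 mm off in y, so I'll correct that and close.

send_rows:
  targets:
    - [0, 0.35, 0, 0, 0, 0, 1]
    - [0, 0.3, 0, 0, 0, 0, 1]
    - [0, 0, 0, 0, 0, 0, 0]
    - [0, 0, 0, 0, 0, 0, 0]
    - [0, 0, 0, 0, 0, 0, 0]
    - [0, 0, 0, 0, 0, 0, 0]
    - [0, 0, 0, 0, 0, 0, 0]
    - [0, 0, 0, 0, 0, 0, 0]

```text
time_s: 4.77
tcp_pos: [0.6292, -0.3261, 0.2545]
tool_rot: [179.8, -0.7, -3.4]
wrist_force: [-0.3, -0.9, 0.8]
opening: 0.0499
```

send_rows:
  targets:
    - [0, 0, 0.4, 0, 0, 0, 0]
    - [0, 0, 0, 0, 0, 0, 0]
    - [0, 0, 0, 0, 0, 0, 0]
    - [0, 0, 0, 0, 0, 0, 0]

```text
time_s: 5.1
tcp_pos: [0.6289, -0.3262, 0.2501]
tool_rot: [179.8, -0.7, -3.4]
wrist_force: [0.3, -0.3, 1.6]
opening: 0.0393
```

Gripped (opening 39 mm). The TCP is 250 mm up the cylinder. Lifting.

send_rows:
  targets:
    - [0, 0, -0.8, 0, 0, 0, 0]
    - [0, 0, -1.2, 0, 0, 0, 0]
    - [0, 0, -1.2, 0, 0, 0, 0]
    - [0, 0, -0.5, 0, 0, 0, 0]
    - [0, 0, 0, 0, 0, 0, 0]

```text
time_s: 5.52
tcp_pos: [0.6276, -0.3253, 0.2883]
tool_rot: [180.0, -0.5, -3.4]
wrist_force: [-0.1, -0.6, -1.3]
opening: 0.0393
```

```bash
python3 -c "
from h import *
for n in ('scene','side'):
  im=imaging.snapshot(n);cv2.imwrite(f'pics/{n}3.png',im[:,:,::-1])
a=cv2.imread('pics/scene3.png')[0:220,100:300];b=cv2.imread('pics/side3.png')[60:280,80:280]
cv2.imwrite('pics/c3.png',cv2.resize(np.hstack([a,b]),None,fx=2,fy=2))
ox=.57-.148*.0645;oy=.18-.148*.998
print(ox,oy)
delta([ox,oy,.285],[180,0,-3.7])"
```

```text
0.560454 0.03229599999999999
t 5.6167 q [-29.505  16.939  84.54    0.18   78.116 -26.137] shift cm [ -8.805 -35.29    0.147] turn [ 0.019 -0.442  0.295] rows>= 9.092985273500064
```

View pics/c3.png

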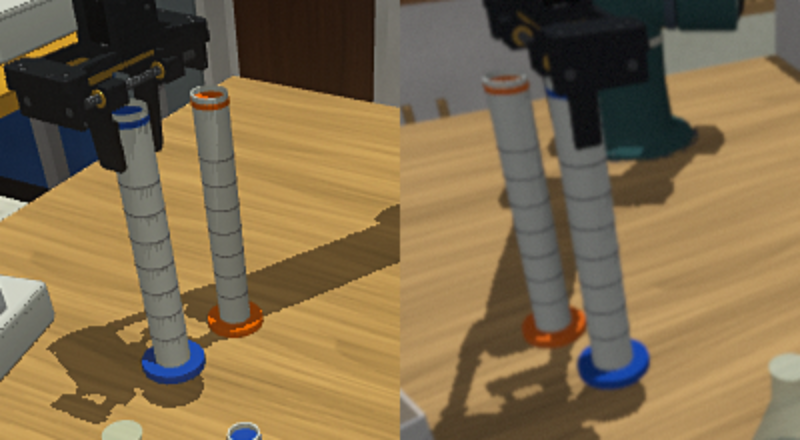

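Lifted and hanging upright; orange is untouched. I'll carry it in +y first and shift x later.

send_rows:
  targets:
    - [0, -1, 0, 0, 0, 0, 0]
    - [0, -1.8, 0, 0, 0, 0, 0]
    - [0, -2.4, 0, 0, 0, 0, 0]
    - [0, -2.6, 0, 0, 0, 0, 0]
    - [-0.4, -2.6, 0, 0, 0, 0, 0]
    - [-0.8, -2.6, 0, 0, 0, 0, 0]
    - [-0.8, -2.6, 0, 0, 0, 0, 0]
    - [-0.8, -2.6, 0, 0, 0, 0, 0]
    - [-0.8, -2.6, 0, 0, 0, 0, 0]
    - [-0.8, -2.6, 0, 0, 0, 0, 0]
    - [-0.8, -2.6, 0, 0, 0, 0, 0]
    - [-0.8, -2.0, 0, 0, 0, 0, 0]

```text
time_s: 6.62
tcp_pos: [0.5765, -0.0174, 0.2791]
tool_rot: [-179.5, 0.2, -3.6]
wrist_force: [0.5, -0.3, -1.0]
opening: 0.0393
```

```bash
python3 -c "
from h import *
delta([.5605,.0323,.285],[180,0,-3.7])"
```

```text
t 6.6167 q [ -4.469   3.339 101.206   0.461  75.699  -1.015] shift cm [-1.906 -4.867 -0.542] turn [-0.45   0.237  0.131] rows>= 1.3137307502780544
```

send_rows:
  targets:
    - [-0.6, -1.6, -0.2, 0, 0, 0, 0]
    - [-0.6, -1.4, -0.2, 0, 0, 0, 0]
    - [-0.4, -1.0, 0, 0, 0, 0, 0]
    - [-0.2, -0.4, 0, 0, 0, 0, 0]
    - [0, 0, 0, 0, 0, 0, 0]
    - [0, 0, 0, 0, 0, 0, 0]

```text
time_s: 7.12
tcp_pos: [0.5533, 0.0416, 0.281]
tool_rot: [-179.3, 0.6, -2.9]
wrist_force: [-0.2, -0.6, -3.0]
opening: 0.0392
```

```bash
python3 -c "
from h import *
for n in ('scene','side'):
  im=imaging.snapshot(n);cv2.imwrite(f'pics/{n}4.png',im[:,:,::-1])
a=cv2.imread('pics/scene4.png')[0:340,240:560];b=cv2.imread('pics/side4.png')[0:340,180:500]
cv2.imwrite('pics/c4.png',cv2.resize(np.hstack([a,b]),None,fx=1.25,fy=1.25))
delta([.5605,.0323,.252],[180,0,-3.7])"
```

```text
t 7.2167 q [  1.228   1.06  103.372   0.727  76.095   4.06 ] shift cm [0.765 0.862 2.884] turn [-0.662  0.581  0.69 ] rows>= 0.7764009735439166
```

View pics/c4.png

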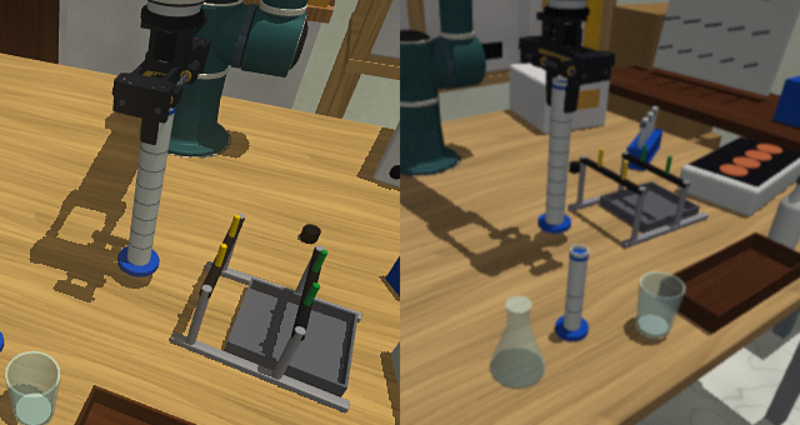

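The cylinder hangs upright just in front of the ledge, in line with the space between the pins. Now I'll lower it to about 3 mm off the bench at x_s = -148.

send_rows:
  targets:
    - [0.25, 0.3, 0.6, -0.2, 0.2, 0.2, 0]
    - [0.25, 0.3, 0.7, -0.2, 0.2, 0.2, 0]
    - [0.25, 0.25, 0.7, -0.2, 0.2, 0.2, 0]
    - [0, 0, 0.5, 0, 0, 0, 0]
    - [0, 0, 0.2, 0, 0, 0, 0]
    - [0, 0, 0, 0, 0, 0, 0]

```text
time_s: 7.72
tcp_pos: [0.5624, 0.0273, 0.2503]
tool_rot: [179.9, -0.1, -4.0]
wrist_force: [-1.5, -0.2, 4.2]
opening: 0.0395
```

```bash
cat > lean.py <<'E'
from h import *
import sys
X=np.array([.0645,.998,0])
S0=np.array([.57,.18,0])
def tcp_for(th,s=.250,ex=-.112,gap=.003):
    t=np.radians(th);c,sn=np.cos(t),np.sin(t)
    x=ex-.036*c+s*sn; z=.036*sn+s*c+gap
    p=S0+X*x+np.array([0,0,z])
    # tool z = -(sn*X + c*Z), tool x=(.998,-.0645,0)
    tz=-(sn*X+c*np.array([0,0,1]));tx=np.array([.998,-.0645,0]);ty=np.cross(tz,tx)
    return p,Ro.from_matrix(np.c_[tx,ty,tz]).as_euler("xyz",degrees=True)
def st(p): # stand coords
    d=np.array(p)-S0;return np.array([d@X,d@np.array([-.998,.0645,0]),d[2]])
E
python3 -c "
from lean import *
delta([.5605,.0323,.253],[180,0,-3.7]);print(sense()['wrist_force'])
for th in(0,10,20,30,40,44,47):print(th,*tcp_for(th))"
```

```text
t 7.7167 q [  0.289   2.578 105.043  -0.074  72.332   4.312] shift cm [-0.223 -0.483 -0.273] turn [ 0.067 -0.052 -0.301] rows>= 0.14958872810174859
[-1.512 -0.228  4.205]
0 [0.56  0.032 0.253] [180.      0.     -3.698]
10 [0.563 0.076 0.255] [169.999   0.     -3.698]
20 [0.566 0.12  0.25 ] [159.998   0.     -3.698]
30 [0.569 0.162 0.238] [149.998   0.     -3.698]
40 [0.571 0.201 0.218] [139.998   0.     -3.698]
44 [0.572 0.216 0.208] [135.998   0.     -3.698]
47 [0.573 0.226 0.2  ] [132.998   0.     -3.698]
```

send_rows:
  targets:
    - [-0.2, -0.4, -0.35, 0, 0, 0, 0]
    - [0, 0, 0, 0, 0, 0, 0]
    - [0, -1.75, -0.2, -4, 0, 0, 0]
    - [0, -1.75, -0.2, -4, 0, 0, 0]
    - [0, -1.75, -0.2, -4, 0, 0, 0]
    - [0, -1.75, -0.2, -4, 0, 0, 0]

```text
time_s: 8.22
tcp_pos: [0.5674, 0.0966, 0.2577]
tool_rot: [163.4, -0.5, -4.8]
wrist_force: [0.8, 0.7, -3.4]
opening: 0.0394
```

```bash
python3 -c "
from lean import *
th=180-sense()['tool_rot'][0];print(th)
delta(*tcp_for(30));delta(*tcp_for(th))
for n in ('scene','side'):
  im=imaging.snapshot(n);cv2.imwrite(f'pics/{n}5.png',im[:,:,::-1])
a=cv2.imread('pics/scene5.png')[0:340,240:560];b=cv2.imread('pics/side5.png')[0:340,180:500]
cv2.imwrite('pics/c5.png',cv2.resize(np.hstack([a,b]),None,fx=1.25,fy=1.25))
"
```

```text
16.635959693013206
t 8.2167 q [ 16.34    7.401 100.549 -16.009  78.213  25.367] shift cm [-0.42  -6.823  0.064] turn [-13.361  -0.01   -1.224] rows>= 1.9166767263984907
t 8.2167 q [ 16.34    7.401 100.549 -16.009  78.213  25.367] shift cm [-0.296 -0.948  0.22 ] turn [ 0.004 -0.152 -1.212] rows>= 0.25441795535843537
```

View pics/c5.png

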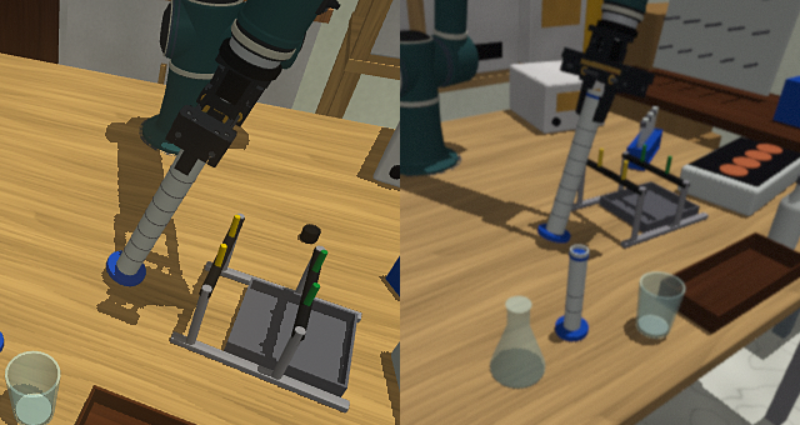

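Tilting as planned: about 17°, foot just above the bench. Continuing.

send_rows:
  targets:
    - [-0.1, -1.9, 0.0, -4, 0, -0.3, 0]
    - [-0.1, -1.9, -0.1, -4, 0, -0.3, 0]
    - [-0.1, -1.9, -0.15, -4, 0, -0.3, 0]
    - [-0.1, -1.9, -0.2, -4, 0, -0.3, 0]
    - [0, 0, 0, 0, 0, 0, 0]

```text
time_s: 8.73
tcp_pos: [0.57, 0.1756, 0.2325]
tool_rot: [147.3, -0.2, -3.4]
wrist_force: [-0.6, 0.9, -2.7]
opening: 0.0388
```

```bash
python3 -c "
from lean import *
th=180-sense()['tool_rot'][0];print(th)
delta(*tcp_for(42));delta(*tcp_for(th))
for n in ('scene','side'):
  im=imaging.snapshot(n);cv2.imwrite(f'pics/{n}6.png',im[:,:,::-1])
a=cv2.imread('pics/scene6.png')[0:340,240:560];b=cv2.imread('pics/side6.png')[0:340,180:500]
cv2.imwrite('pics/c6.png',cv2.resize(np.hstack([a,b]),None,fx=1.25,fy=1.25))
"
```

```text
32.723402874605796
t 8.7333 q [ 29.684  18.194  94.466 -27.07   86.91   39.332] shift cm [-0.018 -3.831 -0.128] turn [-9.279 -0.331  0.162] rows>= 1.3266699781340532
t 8.7333 q [ 29.684  18.194  94.466 -27.07   86.91   39.332] shift cm [-0.032  0.246  0.126] turn [-0.003 -0.317  0.188] rows>= 0.06961544020445946
```

View pics/c6.png

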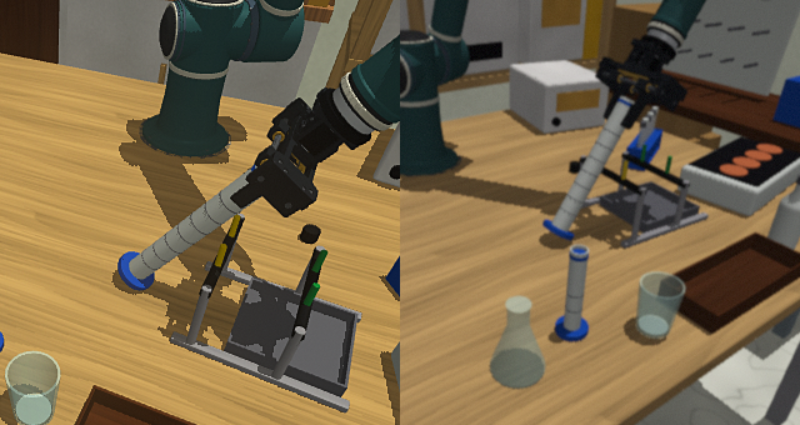

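send_rows:
  targets:
    - [0, -1.3, -0.05, -3.2, 0, 0, 0]
    - [0, -1.3, -0.05, -3.2, 0, 0, 0]
    - [0, -1.3, -0.05, -3.2, 0, 0, 0]
    - [0, 0, 0, 0, 0, 0, 0]

```text
time_s: 9.17
tcp_pos: [0.576, 0.2014, 0.2188]
tool_rot: [138.0, -0.8, -3.9]
wrist_force: [-0.4, -1.1, -3.1]
opening: 0.0393
```

```bash
python3 -c "
from lean import *
th=180-sense()['tool_rot'][0];print(th)
delta(*tcp_for(44));delta(*tcp_for(th))
for n in ('scene','side'):
  im=imaging.snapshot(n);cv2.imwrite(f'pics/{n}7.png',im[:,:,::-1])
a=cv2.imread('pics/scene7.png')[100:320,300:500];b=cv2.imread('pics/side7.png')[50:270,250:450]
cv2.imwrite('pics/c7.png',cv2.resize(np.hstack([a,b]),None,fx=2,fy=2))
"
```

```text
41.99904281716033
t 9.1667 q [ 34.129  25.021  90.376 -32.25   92.683  45.071] shift cm [-0.479 -1.773 -0.131] turn [-2.002 -0.407 -0.695] rows>= 0.46030672147269813
t 9.1667 q [ 34.129  25.021  90.376 -32.25   92.683  45.071] shift cm [-0.47  -0.898 -0.02 ] turn [-0.001 -0.419 -0.688] rows>= 0.25336176636343494
```

View pics/c7.png

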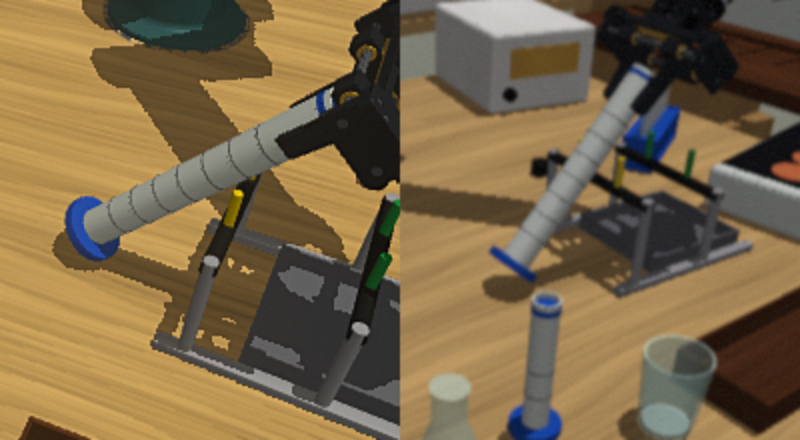

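The foot is about 9 mm above the bench (its shadow is detached) and the barrel is between the yellow pins. Working out the final lowering.

```bash
python3 -c "
from lean import *
delta(*tcp_for(44,ex=-.116,gap=.000))
delta(*tcp_for(44,ex=-.114,gap=-.004))
"
```

```text
t 9.2667 q [ 33.982  24.757  90.333 -32.33   92.713  44.998] shift cm [-0.617 -2.003  0.509] turn [-2.11  -0.519 -0.9  ] rows>= 0.5391311186187216
t 9.2667 q [ 33.982  24.757  90.333 -32.33   92.713  44.998] shift cm [-0.625 -2.419  0.673] turn [-2.11  -0.519 -0.9  ] rows>= 0.6467954340447345
```

send_rows:
  targets:
    - [-0.15, -0.5, 0.13, -0.5, -0.1, -0.2, 0]
    - [-0.15, -0.5, 0.13, -0.5, -0.1, -0.2, 0]
    - [-0.15, -0.5, 0.13, -0.5, -0.1, -0.2, 0]
    - [-0.15, -0.4, 0.13, -0.5, -0.1, -0.2, 0]
    - [0, 0, 0, 0, 0, 0, 0]

```text
time_s: 9.68
tcp_pos: [0.5739, 0.2071, 0.2102]
tool_rot: [136.5, -0.5, -4.1]
wrist_force: [0.1, 0.6, -3.1]
opening: 0.0392
```

```bash
python3 -c "
from lean import *
delta(*tcp_for(44,ex=-.116,gap=.000))
for n in ('scene','side'):
  im=imaging.snapshot(n);cv2.imwrite(f'pics/{n}8.png',im[:,:,::-1])
a=cv2.imread('pics/scene8.png')[100:320,300:500];b=cv2.imread('pics/side8.png')[50:270,250:450]
cv2.imwrite('pics/c8.png',cv2.resize(np.hstack([a,b]),None,fx=2,fy=2))
"
```

```text
t 9.6833 q [ 34.923  26.484  89.931 -32.718  93.492  46.095] shift cm [-0.218 -0.69   0.085] turn [-0.472 -0.126 -0.615] rows>= 0.18213241415645384
```

View pics/c8.png

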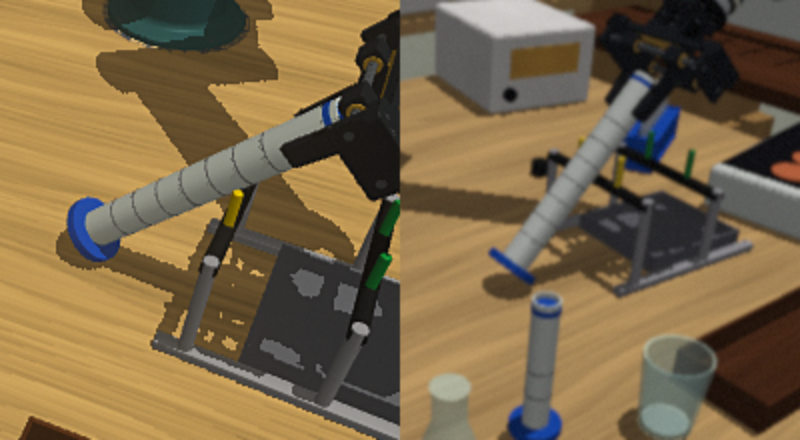

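send_rows:
  targets:
    - [-0.07, -0.4, 0.1, -0.3, 0, -0.2, 0]
    - [-0.07, -0.4, 0.1, -0.3, 0, -0.2, 0]
    - [-0.07, -0.3, 0.1, -0.3, 0, -0.2, 0]
    - [0, 0, 0, 0, 0, 0, 0]

```text
time_s: 10.12
tcp_pos: [0.5741, 0.2142, 0.205]
tool_rot: [135.5, -0.5, -3.6]
wrist_force: [-0.3, -0.4, -0.8]
opening: 0.0394
```

```bash
python3 -c "
from lean import *
delta(*tcp_for(44,ex=-.116,gap=.000))
delta(*tcp_for(44,ex=-.112,gap=.000))
"
```

```text
t 10.1167 q [ 35.706  27.539  89.444 -33.215  93.898  46.528] shift cm [-0.184  0.176  0.198] turn [ 0.517 -0.43  -0.213] rows>= 0.10075448554241977
t 10.1167 q [ 35.706  27.539  89.444 -33.215  93.898  46.528] shift cm [-0.183 -0.109 -0.082] turn [ 0.517 -0.43  -0.213] rows>= 0.10075448554241977
```

The wrist's z load has dropped from -3.1 to -0.8 N, so the stand and bench now carry the cylinder. Releasing.

send_rows:
  targets:
    - [0, 0, 0, 0, 0, 0, 1]
    - [0, 0, 0, 0, 0, 0, 1]
    - [0, 0, 0, 0, 0, 0, 1]
    - [0, 0, 0, 0, 0, 0, 1]
    - [0, 0, 0, 0, 0, 0, 1]
    - [0, 0, 0, 0, 0, 0, 1]
    - [0, 0, 0, 0, 0, 0, 1]

```text
time_s: 10.7
tcp_pos: [0.5733, 0.2134, 0.2032]
tool_rot: [135.4, -0.3, -3.6]
wrist_force: [0.3, 0.1, -0.5]
opening: 0.0842
```

```bash
python3 -c "
from lean import *
print(sense()['tcp_pos'],sense()['tool_rot'])
for n in ('scene','side'):
  im=imaging.snapshot(n);cv2.imwrite(f'pics/{n}9.png',im[:,:,::-1])
a=cv2.imread('pics/scene9.png')[100:320,300:500];b=cv2.imread('pics/side9.png')[50:270,250:450]
cv2.imwrite('pics/c9.png',cv2.resize(np.hstack([a,b]),None,fx=2,fy=2))
"
```

```text
[0.573 0.213 0.203] [135.377  -0.295  -3.565]
```

View pics/c9.png

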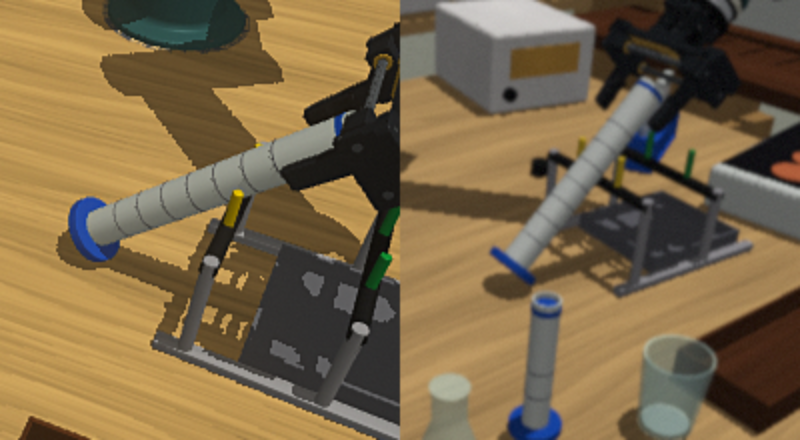

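It's leaning and released. Retreating along the barrel axis past the mouth.

send_rows:
  targets:
    - [0, 0, -1.0, 0, 0, 0, 1]
    - [0, 0, -1.5, 0, 0, 0, 1]
    - [0, 0, -2, 0, 0, 0, 1]
    - [0, 0, -2.0, 0, 0, 0, 1]
    - [0, 0, -2.0, 0, 0, 0, 1]
    - [0, 0, -2, 0, 0, 0, 1]

```text
time_s: 11.3
tcp_pos: [0.5762, 0.2897, 0.2813]
tool_rot: [135.2, 0.0, -3.7]
wrist_force: [0.9, -0.3, -0.8]
opening: 0.0878
```

```bash
python3 -c "
from lean import *
print(sense()['tcp_pos'],sense()['tool_rot'])
for n in ('scene','side'):
  im=imaging.snapshot(n);cv2.imwrite(f'pics/{n}10.png',im[:,:,::-1])
a=cv2.imread('pics/scene10.png')[100:320,300:500];b=cv2.imread('pics/side10.png')[50:270,250:450]
cv2.imwrite('pics/c10.png',cv2.resize(np.hstack([a,b]),None,fx=2,fy=2))
"
```

```text
[0.576 0.29  0.281] [135.184   0.001  -3.734]
```

View pics/c10.png

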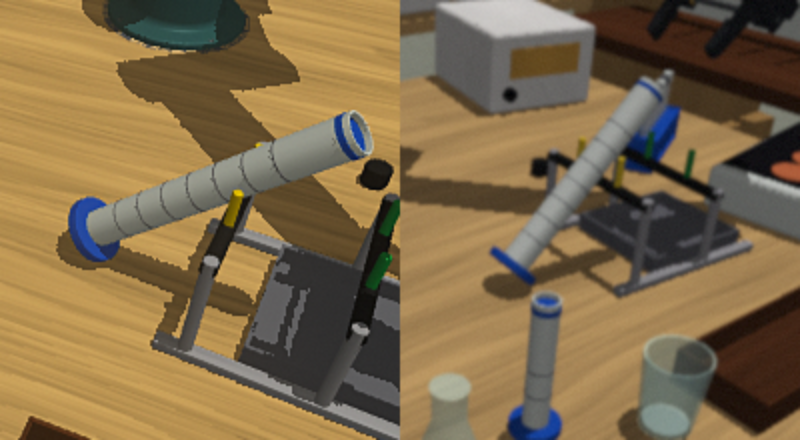

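```bash
python3 -c "
from lean import *
m,e=tri(('scene',(478,167.5)),('side',(376,93.5)));f,e2=tri(('scene',(347,215)),('side',(306,182.5)))
print(m,e,f,e2);print(st(m),st(f),np.linalg.norm(m-f));a=(m-f)/np.linalg.norm(m-f);print('tilt',np.degrees(np.arccos(a[2])),'az',np.degrees(np.arctan2(a[1],a[0])))
"
```

```text
[0.577 0.253 0.234] [0.00014674969493358775, 0.00014674969493360908] [0.561 0.046 0.028] [5.3349235923006764e-05, 5.3349235922932313e-05]
[ 0.073 -0.003  0.234] [-0.134  0.     0.028] 0.29235625389590847
tilt 45.163544220989124 az 85.57035555550738
```

The lean is measured: foot at stand (-0.138, 0.000, 0.024), tilt 45°, azimuth 85.6°. That meets step 1. Now planning the regrip from above/front, perpendicular to the barrel at s ≈ 65 mm.

```bash
cat >> lean.py <<'E'
def perp(th,O,s,back=0.):
    "TCP pose gripping perpendicular to axis at s; O=(x,z) underside centre in stand"
    t=np.radians(th);c,sn=np.cos(t),np.sin(t)
    ax=np.array([sn,c]);tz=np.array([c,-sn]);g=np.array(O)+s*ax+(.019-back)*tz
    p=S0+X*g[0]+np.array([0,0,g[1]])
    return p,[180+90-th if th>90 else 180+90-th-360,0,-3.7]
E
python3 -c "
from lean import *
print(perp(45,(-.138,.024),.065,.13),perp(45,(-.138,.024),.065))
delta(*perp(45,(-.138,.024),.065,.13))
s=sense();R=Ro.from_euler('xyz',s['tool_rot'],degrees=True);print(R.inv().apply([0,-.1,.1]))
"
```

```text
(array([0.559, 0.01 , 0.148]), [-135, 0, -3.7]) (array([0.565, 0.102, 0.057]), [-135, 0, -3.7])
t 11.4 q [ 40.082  29.714  77.682 -31.741 104.317  44.72 ] shift cm [-0.117 10.65  29.441] turn [89.568 -0.306  0.096] rows>= 12.795531671842738
[ 0.007  0.141 -0.001]
```

send_rows:
  targets:
    - [0, 2.5, -0.5, 0, 0, 0, 1]
    - [0, 3.5, -0.5, 0, 0, 0, 1]
    - [0, 3.5, -0.5, 3, 0, 0, 1]
    - [0, 3, -0.5, 6, 0, 0, 1]
    - [0, 2.5, -0.5, 6.5, 0, 0, 1]
    - [0, 2.5, -0.5, 6.8, 0, 0, 1]
    - [0, 2, -0.5, 6.8, 0, 0, 1]
    - [0, 2, 0, 6.8, 0, 0, 1]
    - [0, 2, 0, 6.8, 0, 0, 1]

```text
time_s: 12.15
tcp_pos: [0.5655, 0.1274, 0.438]
tool_rot: [179.2, -0.1, -2.5]
wrist_force: [0.5, 0.1, -0.8]
opening: 0.0882
```

```bash
python3 -c "
from lean import *
delta(*perp(45,(-.138,.024),.065,.13))
"
```

```text
t 12.15 q [10.702  1.566 86.811 -0.802 91.732 13.131] shift cm [-0.189 11.365 29.118] turn [45.803  0.41   1.217] rows>= 7.814449770814877
```

send_rows:
  targets:
    - [0, 3.2, 0, 6.5, 0, 0, 1]
    - [0, 3.2, 0, 6.5, 0, 0, 1]
    - [0, 3.2, 0, 6.5, 0, 0, 1]
    - [0, 3.2, 0, 6.5, 0, 0, 1]
    - [0, 3.2, 0, 6.5, 0, 0.2, 1]
    - [0, 3.2, 0, 6.5, 0, 0.2, 1]
    - [0, 3.2, 0, 6.0, 0, 0.2, 1]
    - [0, 0, 0, 0, 0, 0.2, 1]

```text
time_s: 12.82
tcp_pos: [0.5556, -0.0943, 0.373]
tool_rot: [-133.6, -1.5, -4.0]
wrist_force: [-0.4, 1.0, -2.1]
opening: 0.0879
```

```bash
python3 -c "
from lean import *
delta(*perp(45,(-.138,.024),.065,.13))
"
```

```text
t 12.8167 q [-34.818   9.549  95.605  39.809  99.411 -33.653] shift cm [-0.981  9.088 23.002] turn [-1.445 -1.256  0.926] rows>= 6.187926342725677
```

send_rows:
  targets:
    - [-0.15, 1.5, 3.2, -0.2, -0.2, 0.1, 1]
    - [-0.15, 1.5, 3.2, -0.2, -0.2, 0.1, 1]
    - [-0.15, 1.5, 3.2, -0.2, -0.2, 0.1, 1]
    - [-0.15, 1.5, 3.2, -0.2, -0.2, 0.1, 1]
    - [-0.15, 1.5, 3.2, -0.2, -0.2, 0.1, 1]
    - [-0.15, 1.0, 3.2, -0.2, -0.2, 0.1, 1]
    - [0, 0, 2, 0, 0, 0.1, 1]
    - [0, 0, 0, 0, 0, 0, 1]

```text
time_s: 13.48
tcp_pos: [0.5535, -0.0042, 0.1543]
tool_rot: [-135.3, 0.3, -4.3]
wrist_force: [-1.1, -0.3, -0.5]
opening: 0.088
```

```bash
python3 -c "
from lean import *
delta(*perp(45,(-.138,.024),.065,.13))
delta(*perp(45,(-.138,.024),.065,.0))
for n in ('scene','side','wrist'):
  im=imaging.snapshot(n);cv2.imwrite(f'pics/{n}11.png',im[:,:,::-1])
a=cv2.imread('pics/scene11.png')[0:320,200:500];b=cv2.imread('pics/side11.png')[0:320,150:450]
cv2.imwrite('pics/c11.png',cv2.resize(np.hstack([a,b]),None,fx=1.33,fy=1.33))
"
```

```text
t 13.4833 q [-26.798  16.074 111.674  41.709  77.311 -41.265] shift cm [ 0.442 -0.612  1.433] turn [ 0.263 -0.248 -0.612] rows>= 0.40491982031932855
t 13.4833 q [-26.798  16.074 111.674  41.709  77.311 -41.265] shift cm [ 0.385 -0.672 14.433] turn [ 0.263 -0.248 -0.612] rows>= 3.6135122435328393
```

View pics/c11.png

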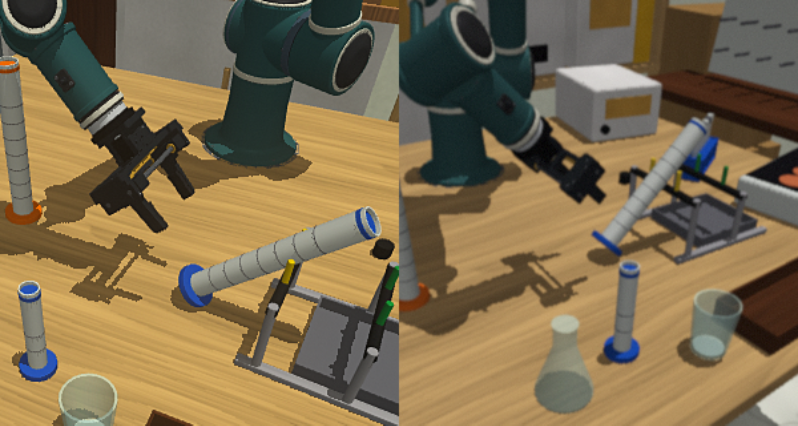

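View pics/wrist11.png

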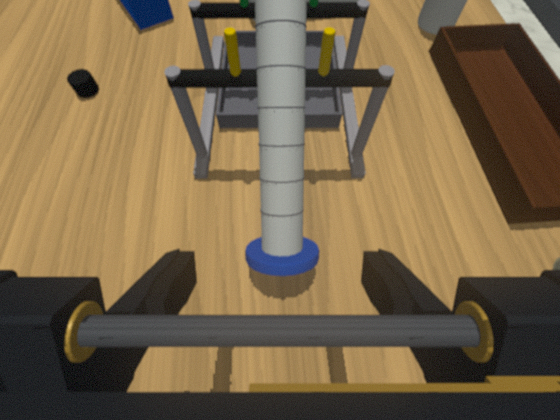

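The barrel is centred between the jaws (column 282) and between the yellow pins (233/328). The grasp plane is straight ahead, so I'll advance.

send_rows:
  targets:
    - [0.2, -0.3, 2.0, 0.1, -0.1, -0.3, 1]
    - [0.2, -0.3, 2.4, 0.1, -0.1, -0.3, 1]
    - [0, 0, 2.4, 0, 0, 0, 1]
    - [0, 0, 2.4, 0, 0, 0, 1]
    - [0, 0, 2.2, 0, 0, 0, 1]
    - [0, 0, 1.2, 0, 0, 0, 1]
    - [0, 0, 0, 0, 0, 0, 1]

```text
time_s: 14.22
tcp_pos: [0.5856, 0.0762, 0.0878]
tool_rot: [-135.9, -2.6, -4.3]
wrist_force: [-0.4, 0.5, 0.3]
opening: 0.0881
```

```bash
python3 -c "
from lean import *
delta(*perp(45,(-.138,.024),.065,.0))
for n in ('scene','side','wrist'):
  im=imaging.snapshot(n);cv2.imwrite(f'pics/{n}12.png',im[:,:,::-1])
a=cv2.imread('pics/scene12.png')[0:320,200:500];b=cv2.imread('pics/side12.png')[0:320,150:450]
cv2.imwrite('pics/c12.png',cv2.resize(np.hstack([a,b]),None,fx=1.33,fy=1.33))
"
```

```text
t 14.2167 q [-18.425  20.366 114.443  48.394  66.02  -44.125] shift cm [-2.389  0.405  3.828] turn [ 0.866 -2.225  1.38 ] rows>= 1.1325677470330298
```

View pics/c12.png

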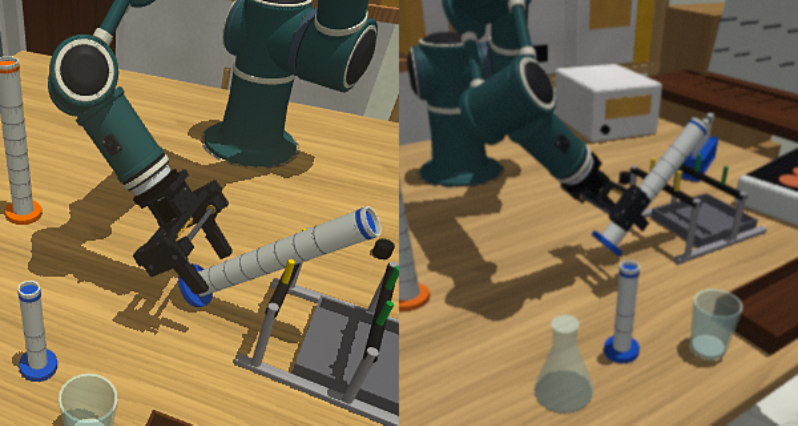

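The tool drifted 24 mm sideways, with the fingertips not yet around the barrel. I'll correct before going further in.

send_rows:
  targets:
    - [-0.8, 0.1, -0.3, 0.3, -0.7, 0.4, 1]
    - [-0.8, 0.1, 0, 0.3, -0.7, 0.4, 1]
    - [-0.7, 0.1, 0, 0.2, -0.7, 0.4, 1]
    - [0, 0, 0, 0, 0, 0, 1]

```text
time_s: 14.7
tcp_pos: [0.5637, 0.0683, 0.0922]
tool_rot: [-135.1, -0.5, -3.8]
wrist_force: [-0.6, -0.3, 0.4]
opening: 0.0879
```

```bash
python3 -c "
from lean import *
delta(*perp(45,(-.138,.024),.065,.0))
"
```

```text
t 14.7 q [-19.902  19.573 115.356  46.906  68.52  -43.559] shift cm [-0.133  0.158  4.874] turn [ 0.132 -0.423  0.255] rows>= 1.2197031725818464
```

send_rows:
  targets:
    - [-0.1, 0.08, 0.9, 0.1, -0.2, 0.1, 1]
    - [-0.1, 0.08, 1.0, 0, -0.2, 0.1, 1]
    - [-0.1, 0, 1.0, 0, -0.2, 0.1, 1]
    - [0, 0, 0, 0, 0, 0, 1]

```text
time_s: 15.03
tcp_pos: [0.5621, 0.088, 0.069]
tool_rot: [-135.0, 0.2, -3.8]
wrist_force: [-0.9, 0.8, 1.0]
opening: 0.0884
```

```bash
python3 -c "
from lean import *
delta(*perp(45,(-.138,.024),.065,.0))
"
```

```text
t 15.0333 q [-18.039  21.335 116.243  48.409  66.202 -44.202] shift cm [ 0.192 -0.087  1.853] turn [ 0.04   0.067 -0.169] rows>= 0.46620147934587575
```

send_rows:
  targets:
    - [0.1, -0.05, 0.9, 0, 0, 0, 1]
    - [0.08, 0, 0.9, 0, 0, 0, 1]
    - [0, 0, 0, 0, 0, 0, 1]

```text
time_s: 15.28
tcp_pos: [0.5642, 0.1035, 0.0542]
tool_rot: [-135.0, 0.3, -3.7]
wrist_force: [-0.6, -0.3, -0.3]
opening: 0.088
```

```bash
python3 -c "
from lean import *
delta(*perp(45,(-.138,.024),.065,.0))
for n in ('scene','side'):
  im=imaging.snapshot(n);cv2.imwrite(f'pics/{n}13.png',im[:,:,::-1])
a=cv2.imread('pics/scene13.png')[100:320,280:480];b=cv2.imread('pics/side13.png')[50:270,220:420]
cv2.imwrite('pics/c13.png',cv2.resize(np.hstack([a,b]),None,fx=2,fy=2))
"
```

```text
t 15.2833 q [-16.471  22.645 116.552  49.738  64.474 -44.724] shift cm [ 0.087 -0.033 -0.303] turn [ 0.016  0.211 -0.203] rows>= 0.07919461484081311
```

View pics/c13.png

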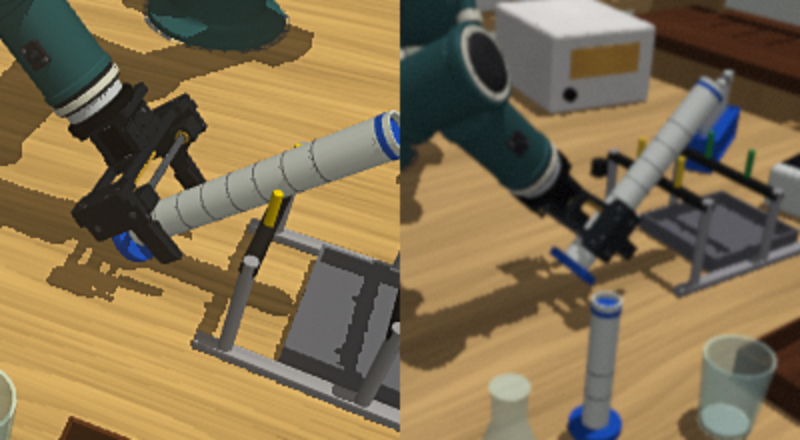

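The fingers straddle the barrel just above the foot. Closing.

send_rows:
  targets:
    - [0, 0, -0.2, 0, 0, 0, 0]
    - [0, 0, 0, 0, 0, 0, 0]
    - [0, 0, 0, 0, 0, 0, 0]
    - [0, 0, 0, 0, 0, 0, 0]
    - [0, 0, 0, 0, 0, 0, 0]
    - [0, 0, 0, 0, 0, 0, 0]
    - [0, 0, 0, 0, 0, 0, 0]
    - [0, 0, 0, 0, 0, 0, 0]
    - [0, 0, 0, 0, 0, 0, 0]
    - [0, 0, 0, 0, 0, 0, 0]

```text
time_s: 16.22
tcp_pos: [0.5662, 0.1, 0.0582]
tool_rot: [-135.1, 0.0, -3.8]
wrist_force: [0.7, 0.5, 0.2]
opening: 0.0388
```

```bash
python3 -c "
from lean import *
delta(*perp(45,(-.138,.024),.065,.0))
# path: lift along keep clearance g above ledge; at theta with contact param
for th,xo in((50,-.138),(60,-.136),(70,-.130),(80,-.120),(90,-.110),(96,-.1),(96.6,-.1)):
  t=np.radians(th);c,sn=np.cos(t),np.sin(t)
  # underside corner(-.008 or .008,.13): dist from axis =.020+clear
  cl=.005
  zs=[]
  for cx in(-.008,.008):
    # (cx-xo)c-(.13-zo)s = -?  lower normal n=(c,-s): (P-O).n = .02+cl
    zo=.13-((cx-xo)*c-(.02+cl))/sn
    zs.append(zo)
  zo=max(zs);p,r=perp(th,(xo,zo),.065);print(th,xo,round(zo,4),'mouthz',round(zo+.3*c,3),'atlower',p,r)
"
```

```text
t 16.2167 q [-16.764  22.35  116.342  49.538  64.733 -44.625] shift cm [-0.133  0.011  0.223] turn [ 0.074 -0.033 -0.077] rows>= 0.06490667666177266
50 -0.138 0.0536 mouthz 0.246 atlower [0.565 0.104 0.081] [-140, 0, -3.7]
60 -0.136 0.085 mouthz 0.235 atlower [0.565 0.11  0.101] [-150, 0, -3.7]
70 -0.13 0.1122 mouthz 0.215 atlower [0.566 0.118 0.117] [-160, 0, -3.7]
80 -0.12 0.1356 mouthz 0.188 atlower [0.567 0.127 0.128] [-170, 0, -3.7]
90 -0.11 0.155 mouthz 0.155 atlower [0.567 0.135 0.136] [-180, 0, -3.7]
96 -0.1 0.1665 mouthz 0.135 atlower [0.568 0.143 0.141] [174, 0, -3.7]
96.6 -0.1 0.1677 mouthz 0.133 atlower [0.568 0.142 0.141] [173.4, 0, -3.7]
```

Regripped (opening 38.8 mm, s ≈ 65 mm). I'll lift and rotate in stages, keeping a few mm clear of the ledge.

```bash
python3 -c "
from lean import *
delta(*perp(60,(-.136,.085),.065))
s=sense();R=Ro.from_euler('xyz',s['tool_rot'],degrees=True);print(R.inv().apply([0,0,1]))
"
```

```text
t 16.2167 q [-16.764  22.35  116.342  49.538  64.733 -44.625] shift cm [-0.137 -3.727 -2.337] turn [-14.926  -0.022  -0.081] rows>= 2.1322924892165576
[-0.001 -0.706 -0.708]
```

send_rows:
  targets:
    - [0, -0.6, -0.6, 0, 0, 0, 0]
    - [0, -0.7, -0.6, -2, 0, 0, 0]
    - [0, -0.7, -0.5, -3, 0, 0, 0]
    - [0, -0.8, -0.4, -3.5, 0, 0, 0]
    - [0, -0.8, -0.3, -3.5, 0, 0, 0]
    - [0, -0.3, 0, -3, 0, 0, 0]
    - [0, 0, 0, 0, 0, 0, 0]

```text
time_s: 16.8
tcp_pos: [0.5646, 0.1114, 0.1014]
tool_rot: [-150.9, 0.4, -4.0]
wrist_force: [0.1, 0.2, -2.0]
opening: 0.0388
```

```bash
python3 -c "
from lean import *
delta(*perp(60,(-.136,.085),.065))
delta(*perp(70,(-.13,.1122),.065))
for n in ('scene','side'):
  im=imaging.snapshot(n);cv2.imwrite(f'pics/{n}14.png',im[:,:,::-1])
a=cv2.imread('pics/scene14.png')[70:290,320:520];b=cv2.imread('pics/side14.png')[50:270,250:450]
cv2.imwrite('pics/c14.png',cv2.resize(np.hstack([a,b]),None,fx=2,fy=2))
"
```

```text
t 16.8 q [ -8.099  12.853 115.486  34.308  59.335 -23.874] shift cm [ 0.096  0.141 -0.042] turn [ 0.889  0.19  -0.456] rows>= 0.14528271862713002
t 16.8 q [ -8.099  12.853 115.486  34.308  59.335 -23.874] shift cm [ 0.082 -1.295 -1.02 ] turn [-9.111  0.23  -0.438] rows>= 1.3035123221482208
```

View pics/c14.png

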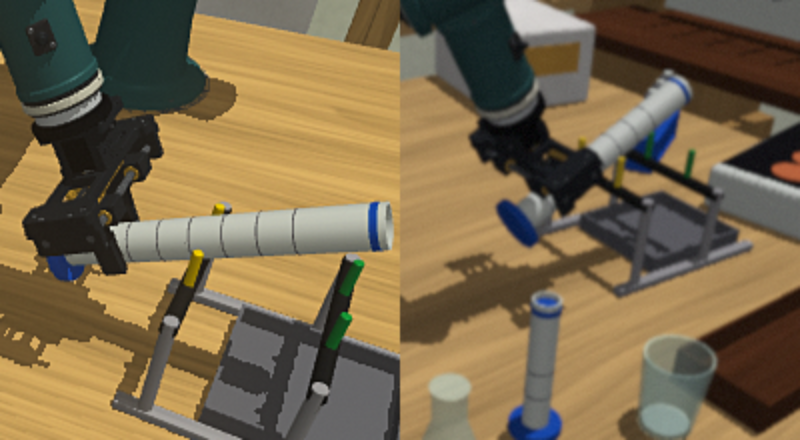

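The cylinder is at about 60°, between the yellow pins and rigid in the grip. Continuing.

send_rows:
  targets:
    - [0, -0.5, -0.4, -3.2, 0, -0.2, 0]
    - [0, -0.5, -0.4, -3.2, 0, -0.1, 0]
    - [0, -0.5, -0.4, -3.2, 0, -0.1, 0]
    - [0, -0.6, -0.4, -3.3, 0, 0, 0]
    - [0, -0.6, -0.4, -3.3, 0, 0, 0]
    - [0, -0.6, -0.4, -3.3, 0, 0, 0]
    - [0, 0, 0, 0, 0, 0, 0]

```text
time_s: 17.48
tcp_pos: [0.5594, 0.1263, 0.126]
tool_rot: [-170.8, 1.5, -4.2]
wrist_force: [0.6, 0.6, -1.9]
opening: 0.0387
```

```bash
python3 -c "
from lean import *
delta(*perp(80,(-.12,.1356),.065))
delta(*perp(90,(-.11,.155),.065))
for n in ('scene','side'):
  im=imaging.snapshot(n);cv2.imwrite(f'pics/{n}15.png',im[:,:,::-1])
a=cv2.imread('pics/scene15.png')[70:290,320:520];b=cv2.imread('pics/side15.png')[50:270,250:450]
cv2.imwrite('pics/c15.png',cv2.resize(np.hstack([a,b]),None,fx=2,fy=2))
"
```

```text
t 17.4833 q [  4.711   9.554 111.694  10.839  59.274   3.467] shift cm [ 0.7   -0.202 -0.208] turn [ 0.814  1.415 -0.773] rows>= 0.2580327689426009
t 17.4833 q [  4.711   9.554 111.694  10.839  59.274   3.467] shift cm [ 0.672 -1.086 -0.857] turn [-9.185  1.478 -0.647] rows>= 1.332226453440477
```

View pics/c15.png

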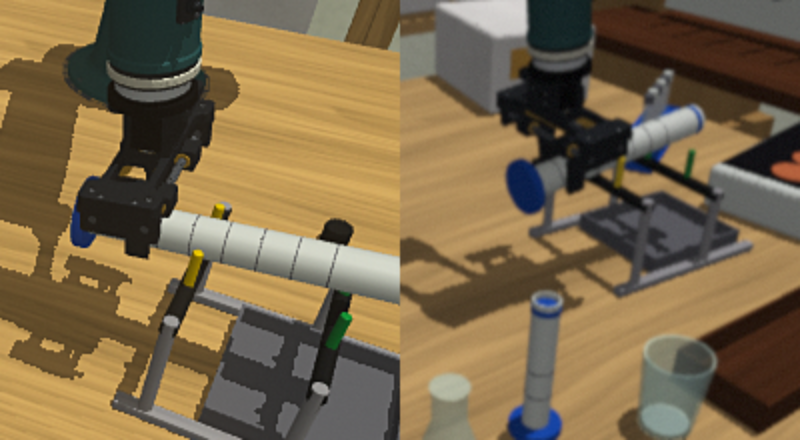

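send_rows:
  targets:
    - [0.3, -0.2, -0.2, 0, 0.6, -0.3, 0]
    - [0.3, -0.2, -0.3, -2, 0.6, -0.2, 0]
    - [0.2, -0.3, -0.3, -2.5, 0.4, -0.1, 0]
    - [0.1, -0.3, -0.3, -2.5, 0.2, 0, 0]
    - [0.1, -0.2, -0.1, -2.0, 0, 0, 0]
    - [0, 0, 0, 0, 0, 0, 0]

```text
time_s: 18.08
tcp_pos: [0.5649, 0.1267, 0.1314]
tool_rot: [-179.8, 0.6, -4.4]
wrist_force: [1.0, 2.5, 1.3]
opening: 0.0388
```

```bash
python3 -c "
from lean import *
delta(*perp(90,(-.11,.155),.065))
delta(*perp(96.6,(-.10,.1677),.065))
for n in ('scene','side'):
  im=imaging.snapshot(n);cv2.imwrite(f'pics/{n}16.png',im[:,:,::-1])
a=cv2.imread('pics/scene16.png')[70:290,340:540];b=cv2.imread('pics/side16.png')[50:270,250:450]
cv2.imwrite('pics/c16.png',cv2.resize(np.hstack([a,b]),None,fx=2,fy=2))
"
```

```text
t 18.0833 q [  9.992  10.298 109.648   0.367  60.584  14.225] shift cm [ 0.153 -0.852 -0.454] turn [-0.182  0.591 -0.715] rows>= 0.2443442247804458
t 18.0833 q [  9.992  10.298 109.648   0.367  60.584  14.225] shift cm [ 0.138 -1.592 -0.987] turn [-6.782  0.631 -0.68 ] rows>= 0.9778385670598452
```

View pics/c16.png

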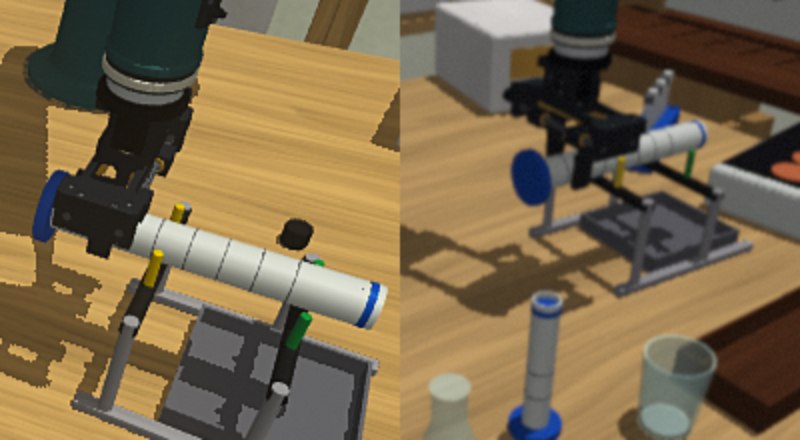

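Between both pin pairs, just touching the ledge. I'll raise it, push it forward and finish the rotation.

send_rows:
  targets:
    - [0.05, -0.2, -0.7, 0, 0.3, -0.3, 0]
    - [0.05, -0.5, -0.4, -1.5, 0.3, -0.3, 0]
    - [0.05, -0.5, -0.2, -2, 0, -0.1, 0]
    - [0, -0.5, 0, -2, 0, 0, 0]
    - [0, 0, 0, -1.2, 0, 0, 0]
    - [0, 0, 0, 0, 0, 0, 0]

```text
time_s: 18.68
tcp_pos: [0.5647, 0.1378, 0.1413]
tool_rot: [173.5, 0.4, -4.1]
wrist_force: [1.5, 0.1, -0.9]
opening: 0.0389
```

```bash
python3 -c "
from lean import *
delta(*perp(96.6,(-.10,.1677),.065))
delta(*perp(96.6,(-.10,.1627),.065))
for n in ('scene','side'):
  im=imaging.snapshot(n);cv2.imwrite(f'pics/{n}17.png',im[:,:,::-1])
a=cv2.imread('pics/scene17.png')[70:290,340:540];b=cv2.imread('pics/side17.png')[50:270,250:450]
cv2.imwrite('pics/c17.png',cv2.resize(np.hstack([a,b]),None,fx=2,fy=2))
"
```

```text
t 18.6833 q [ 14.786  11.353 107.491  -6.727  63.841  21.97 ] shift cm [ 0.256 -0.483 -0.058] turn [-0.074  0.474 -0.347] rows>= 0.13738397101779204
t 18.6833 q [ 14.786  11.353 107.491  -6.727  63.841  21.97 ] shift cm [ 0.26  -0.54   0.438] turn [-0.074  0.474 -0.347] rows>= 0.185520578190965
```

View pics/c17.png

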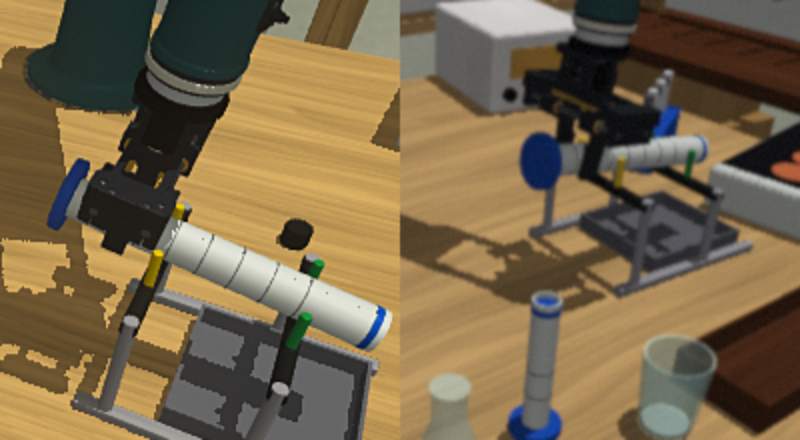

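send_rows:
  targets:
    - [0.15, -0.3, 0.1, 0, 0.2, -0.2, 0]
    - [0.1, -0.2, 0.15, 0, 0.2, -0.1, 0]
    - [0, 0, 0.2, 0, 0, 0, 0]
    - [0, 0, 0, 0, 0, 0, 0]

```text
time_s: 19.12
tcp_pos: [0.5675, 0.1407, 0.1364]
tool_rot: [173.7, 0.1, -3.9]
wrist_force: [-1.4, 1.4, 2.9]
opening: 0.0388
```

```bash
python3 -c "
from lean import *
delta(*perp(96.6,(-.10,.1627),.065))
for n in ('scene','side'):
  im=imaging.snapshot(n);cv2.imwrite(f'pics/{n}18.png',im[:,:,::-1])
a=cv2.imread('pics/scene18.png')[70:290,340:540];b=cv2.imread('pics/side18.png')[50:270,250:450]
cv2.imwrite('pics/c18.png',cv2.resize(np.hstack([a,b]),None,fx=2,fy=2))
"
```

```text
t 19.1167 q [ 14.955  11.733 107.591  -6.712  62.946  21.998] shift cm [-0.007 -0.175 -0.016] turn [-0.266  0.081 -0.165] rows>= 0.04610163696281106
```

View pics/c18.png

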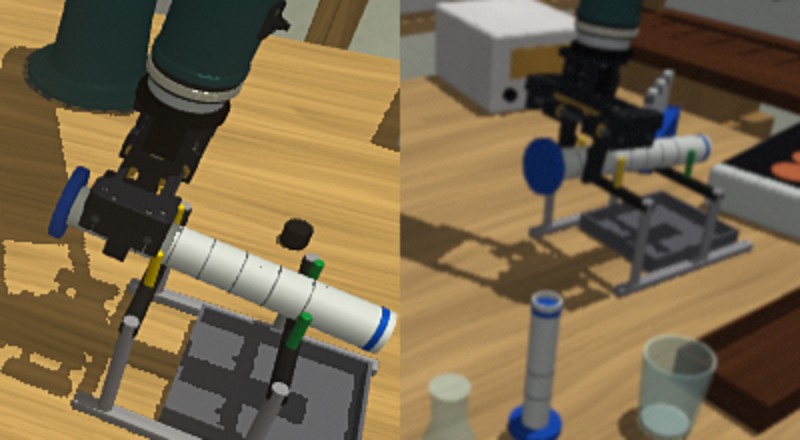

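The stand carries it (fz +2.9 N). Opening the jaws.

send_rows:
  targets:
    - [0, 0, 0, 0, 0, 0, 1]
    - [0, 0, 0, 0, 0, 0, 1]
    - [0, 0, 0, 0, 0, 0, 1]
    - [0, 0, 0, 0, 0, 0, 1]
    - [0, 0, 0, 0, 0, 0, 1]
    - [0, 0, 0, 0, 0, 0, 1]
    - [0, 0, 0, 0, 0, 0, 1]

```text
time_s: 19.8
tcp_pos: [0.5683, 0.14, 0.1369]
tool_rot: [173.6, -0.0, -3.9]
wrist_force: [-0.9, -0.2, 0.2]
opening: 0.0836
```

```bash
python3 -c "
from lean import *
for n in ('scene','side'):
  im=imaging.snapshot(n);cv2.imwrite(f'pics/{n}19.png',im[:,:,::-1])
a=cv2.imread('pics/scene19.png')[70:290,340:540];b=cv2.imread('pics/side19.png')[50:270,250:450]
cv2.imwrite('pics/c19.png',cv2.resize(np.hstack([a,b]),None,fx=2,fy=2))
"
```

```text
(no output)
```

View pics/c19.png

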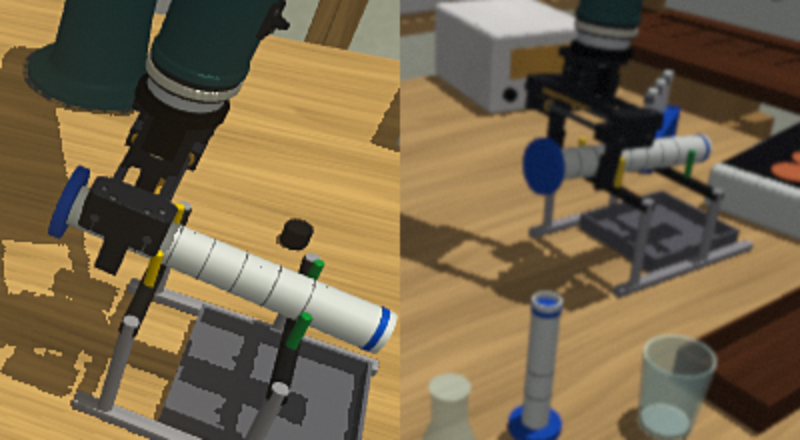

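The jaws are open and the cylinder hasn't moved. Retreating slowly upward.

send_rows:
  targets:
    - [0, 0, -0.5, 0, 0, 0, 1]
    - [0, 0, -1, 0, 0, 0, 1]
    - [0, 0, -1.5, 0, 0, 0, 1]
    - [0, 0, -2, 0, 0, 0, 1]
    - [0, 0, -2, 0, 0, 0, 1]
    - [0, 0, -2.5, 0, 0, 0, 1]
    - [0, 0, -2.5, 0, 0, 0, 1]
    - [0, 0, -2.5, 0, 0, 0, 1]
    - [0, 0, 0, 0, 0, 0, 1]

```text
time_s: 20.65
tcp_pos: [0.5679, 0.157, 0.2914]
tool_rot: [173.6, 0.1, -3.9]
wrist_force: [0.5, 0.2, 0.9]
opening: 0.0881
```

```bash
python3 -c "
from lean import *
for n in ('scene','side'):
  im=imaging.snapshot(n);cv2.imwrite(f'pics/{n}20.png',im[:,:,::-1])
a=cv2.imread('pics/scene20.png')[70:290,340:540];b=cv2.imread('pics/side20.png')[50:270,250:450]
cv2.imwrite('pics/c20.png',cv2.resize(np.hstack([a,b]),None,fx=2,fy=2))
"
```

```text
(no output)
```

View pics/c20.png

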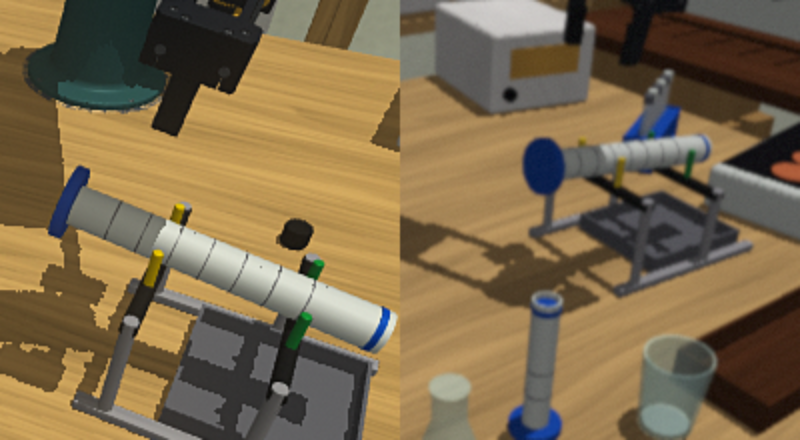

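View pics/scene20.png

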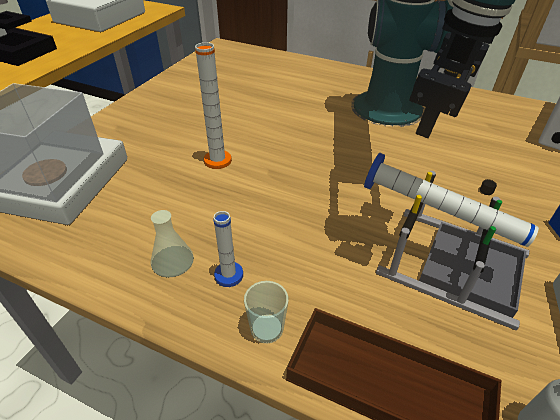

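```bash
python3 -c "
from lean import *
m,e=tri(('scene',(535,234.5)),('side',(403.5,123.5)));f,e2=tri(('scene',(374,171)),('side',(321.5,132.5)))
print(st(m),e[0],st(f),e2[0]);a=(m-f)/np.linalg.norm(m-f);print(np.linalg.norm(m-f),'below',np.degrees(np.arcsin(-a[2])),'az',np.degrees(np.arctan2(a[1],a[0])))
a=cv2.imread('pics/scene0.png');b=cv2.imread('pics/scene20.png')
d=cv2.absdiff(a,b)[40:300,195:245].max(2);print((d>40).sum())
x=sense();print(x['time_s'],x['wrist_force'])
"
```

```text
[ 0.199 -0.005  0.133] 0.004702313690722968 [-0.096  0.     0.161] 0.00037432094559787917
0.2967467356317669 below 5.455798758934437 az 85.29483531896028
173
20.75 [-1.116  0.429 -0.383]
```

```bash
python3 -c "
from workcell import close_job
print(close_job())"
```

```text
the job is handed in; nothing more can be done
None
```

The tall blue cylinder now lies on both bars between the pins, let go, and the job was handed in at about 20.8 s of robot time. No verdict came back, so the results below are my own camera measurements.

**Step 1, lean:** I gripped it near the mouth, carried it to the open side of the higher bar, and tipped it onto that bar. After I let go it leaned at about 45°. Its foot was at stand x ≈ -0.138 m, on the middle line, 24 mm up.

**Step 2, regrip:** I gripped it again about 65 mm above the foot's underside and finished the tip, then let go and moved the gripper about 15 cm clear.

**Final check** (two-camera triangulation):

| Quantity | Measured | Required |
|---|---|---|
| Foot position, stand x | -0.096 m | -0.16 to -0.02 m |
| Foot position, stand y | 0.000 m | -0.045 to 0.045 m |
| Foot height | 0.161 m | 0.13 to 0.19 m |
| Mouth below level | about 5.5° | 2 to 11° |
| Axis off the tip direction | about 1° | under 17° |

- **Tilt reading:** the bar heights would give 6.6° below level instead of 5.5°. I put the difference down to pixel error, because the mouth point's two rays missed each other by about 9 mm.
- **Other cylinders:** the orange and short blue cylinders appear at the same pixels as at the start. An image difference over that area still showed 173 changed pixels. I took these as moved shadows and did not check further.
- **Sideways drift:** the tool drifted up to 24 mm sideways during the second approach. I corrected it before the fingers reached the barrel.

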